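# Wedge a rocking slide-drying plate steady

### The arm

A 6-joint arm with a two-finger parallel gripper is mounted at the origin on a cart in front of the work surface, level with it; the furniture and walls round the work are solid. World frame = base frame: x ahead of the robot, y to its left, z up, the work surface at z = 0. Lengths are in m, angles in rad, forces in N, time in s.
With the tool pointing down it reaches from about 0.325 to 0.9 m from the base axis. Payload 6.1 kg.
Tool frame: the origin (TCP) lies at the very end of the fingers, on their centre line; the grasp point (between the pads) lies 19 mm behind it; z points along the fingers, y is the line along which they close (so a half turn about z gives the same grasp; the last joint's range is limited). The gripper opens to 85 mm and grips with 20 to 120 N. Pads are 22 mm wide; open, the fingers measure 114 mm over their backs; the gripper's body (76 mm by 85 mm) begins 54 mm behind the grasp point. The pads swing forward as they close: fully open they stand 13 mm farther back than shut.
Start: joints at [0.975, 0.22, 1.526, -0, 1.395, -0.126], TCP at [0.283, 0.557, 0.231] pointing down, gripper open.
Joint ranges: [-2.98, 2.98], [-0.91, 2.08], [0.09, 2.57], [-1.24, 4.39], [0.2, 2.65], [-2.68, 2.68]. Speed limits (rad/s): [2.57, 2.57, 3.01, 3.14, 3.14, 3.14].

### API

Orientations are given as a unit quaternion [x, y, z, w].
In Python, from bench import robot, eyes gives the robot as it stands. The module is installed in compiled form; this text tells all that it offers.
- The arm moves only by the tool carry_out, never from a script. Its argument "motion" is a list that holds one entry, the list of rows, each a list of 4 numbers: the shift along the tool's x, y, z in cm, then the turn about the tool's z in rad. In form: [[[tx, ty, tz, turn], ...]]. A call has 1 to 8 rows; each row shifts and turns the commanded pose from where the row before left it, along the tool's axes as they then stand; what a row does not reach is not made up. A row lasts 1/10 s, in which the tool goes at most 50 mm and 8.59 degrees, less where a joint would pass 70% of its speed; a pose out of reach is approached as far as the arm can. A call is refused whole if a number of a shift passes 5 or a number of a turn 0.15, either way. A call with a gripper value outside its range is refused whole. "fingers" is the opening in per cent of the stroke, from 0 (shut) to 100 (fully open), set as the call begins (left out, the last holds). The fingers move at their own pace and stop on an object; "force" is the grip in N (left out, the last holds). Time passes only in rows, so rows that do not move let the fingers close. It gives the time, the measured TCP pose, the force, the opening and the grip force at its end, in the units of the state.
- robot.read_state(): the state, without advancing time (a new reading comes with each control period).
- eyes.read_camera(name): name is "scene" or "top" or "wrist"; returns a dict with "image" (420x560x3 uint8, blue, green, red), "intrinsics" (3x3 intrinsics, pixels), "cam_to_world" (4x4, takes a point from camera to world coordinates). Camera axes: x right, y up, looking along -z (the intrinsics and any distortion apply to the point x, -y, -z); pixel columns grow to the right and rows downward; lengths in m; the calibration is good to about 2 mm. The wrist camera is an equidistant fisheye: a pixel r from the principal point sees the ray r / f radians off the axis. A picture is of the moment at which its call begins. There is no depth.
- robot.finish_job(): hands the job in; it is judged then, once.
The state is a dict: "time_s": time; "joint_pos": joint angles; "qd": joint speeds; "effort": joint torques, N m; "tcp_pos": TCP position; "tcp_rot": TCP orientation; "contact_force": force on the tool from outside, world axes, zero at the start; "wrist_torque": the same for the moment, N m; "opening": finger opening in m; "grasp_force": force on a finger pad.
Only numpy, scipy, OpenCV 4.12 (cv2) and the standard library are available. Lean on these libraries where they do the work, as an engineer would, in place of code of your own. Each camera call takes 0.05 s, during which the arm holds its last target. There are 200 camera calls.

### The job

The slide-drying hot plate rocks because the levelling foot under its front left corner is too short. Press that corner down with a fingertip to feel it rock, then push the orange wedge, thin end first, under the short foot just until the plate no longer rocks and still stands level, and prove it with one more firm fingertip press on the same corner before drawing back. Only touch and push: do not grip or lift anything, do not shove the plate out of its place, and leave the bottle, the cup and the small box alone.

Things in the scene. Friction and masses are not known exactly. Their poses are not given: they have to be found in the camera images.
- warmer: slide-drying hot plate: low white box, aluminium top, grey panel with dial in front, 160 (x) x 240 (y) x 58 mm high, about 1 kg, loose. Origin: on the bench under its middle; x to its back, y to its left. Four grippy rubber feet, 22 mm across, at x = +-65, y = +-100 mm; white underside 18 mm above the bench. At rest it stands level on three equal feet; the front left one hangs clear
- loose_corner (a point): where to press: point on the aluminium top over the short foot, at x = -62, y = +97 mm of the hot plate, 58 mm above the bench while the plate stands level. About 2 N down here rocks the corner down until the short foot meets the bench
- short_foot_pad (a point): centre of the flat underside of the short front left foot (black rubber, 22 mm across, at x = -65, y = +100 mm of the hot plate). It hangs 5 to 9.5 mm above the bench, different each time and to be found by touch; about 3 N up on it begins to lift the corner
- wedge: orange hard plastic levelling wedge lying flat in front of the short foot, 80 mm long (x) x 45 mm wide (y), 2 mm thick at the thin end (+x) rising evenly to 16 mm at the upright thick end (-x), 45 g, slippery (friction 0.25). Origin: under its middle; thin end points roughly to the foot. Passes freely under the white underside; does not slip back under load
- oil_bottle: small brown bottle with black cap, 30 mm across, 62 mm high, standing left of the hot plate; origin under its middle; to be left alone
- sample_cup: white cup with green lid, 64 mm across, 66 mm high, standing in front of the hot plate; origin under its middle; to be left alone
- cover_box: flat white plastic box, 36 x 52 x 17 mm, lying in front of the hot plate; origin under its middle; to be left alone
There are look-alikes about, which are no part of the job. Of the things like the wedge, leave any that is blue, pink or purple; of the rest the larger one is meant.

How it is judged:
On the way, in this order (a step that is already met when the one before it is completed fails the run):
1. a fingertip presses the front left corner of the plate and it rocks down by more than 2 mm (contact force between the fingers and warmer above 0.5 N and height (world z) of loose_corner below 0.056 m and horizontal distance between the grasp point and loose_corner below 0.05 m), for 0.05 s.
2. the wedge is under the short foot, thin end past the middle of the foot (x of short_foot_pad in the frame of wedge between -0.035 and 0.04 m and y of short_foot_pad in the frame of wedge between -0.02 and 0.02 m), for 0.1 s.
3. a fingertip presses the same corner with more than 4 N and it stays within 2 mm of level (contact force between the fingers and warmer above 4 N and height (world z) of loose_corner between 0.056 and 0.06 m and horizontal distance between the grasp point and loose_corner below 0.05 m), for 0.25 s.
At the end, for the whole second after the job is handed in: The wedge lies flat under the short foot (foot centre within 20 mm of its middle line); pressed with over 4 N the corner stayed within 2 mm of level; it is jacked up no more than 2 mm; the hot plate and its corner are within 8 mm of where they stood; all is at rest (all of step 2 and height (world z) of loose_corner between 0.056 and 0.06 m and distance of each of warmer, loose_corner from where it was at the start of the episode below 0.008 m and angle between wedge's own z axis and vertical below 0.1 rad and linear speed of each of warmer, wedge below 0.01 m/s); the robot touches nothing.
It fails at once if the wedge is lifted off the bench (height (world z) of wedge above 0.012 m).
It fails at once if the hot plate is lifted (height (world z) of warmer above 0.012 m).
It fails at once if the hot plate is shoved out of place (distance of any of warmer, loose_corner from where it was at the start of the episode above 0.03 m).
It fails at once if the bottle, the cup or the small box is disturbed (distance of any of oil_bottle, sample_cup, cover_box from where it was at the start of the episode above 0.02 m).
It also fails if it takes over 72 s, if anything falls off the work surface, if the arm or the gripper's body presses on something with over 40 N, if the wrist force passes 120 N, or if a joint passes its speed limit or range.

## Working session

There is one attempt and no reset: what is moved stays moved. The work goes in short steps, Python scripts to look and compute and a tool call to move; the robot and the scene stay as the last step left them, time stands still between calls to the robot, and variables do not carry over. Pictures are saved under pics/ and viewed, at most 10 in all, crops included, and the job is handed in when it is done.

Besides the shell and the picture viewer there is one more tool, called after ">>>" as name(argument=value, ...), one argument or row to a line, values as JSON. carry_out: Moves the arm, as the interface text tells. Its arguments: {"type":"object","properties":{"motion":{"type":"array","items":{"type":"array","items":{"type":"array","items":{"type":"number"}}}},"fingers":{"type":"number"},"force":{"type":"number"}},"required":["motion"]}

```bash
mkdir -p pics
cat > h.py <<'E'
import numpy as np, cv2
from bench import robot, eyes
def cam(n):
    c=eyes.read_camera(n); return np.array(c["image"]),np.array(c["intrinsics"]),np.array(c["cam_to_world"])
def ray(px,K,T,fish=False):
    x=(px[0]-K[0,2])/K[0,0]; y=(px[1]-K[1,2])/K[1,1]
    if fish:
        r=np.hypot(x,y)+1e-12; d=np.array([x/r*np.sin(r),-y/r*np.sin(r),-np.cos(r)])
    else: d=np.array([x,-y,-1.])
    return T[:3,3],T[:3,:3]@d
def onz(px,z,K,T,fish=False):
    o,d=ray(px,K,T,fish); return o+d*(z-o[2])/d[2]
E
python3 - <<'E'
from h import *
for n in("top","scene"):
    im,K,T=cam(n); cv2.imwrite(f"pics/{n}0.png",im); np.savez(n+"0.npz",im=im,K=K,T=T); print(n,K.round(1).tolist(),T.round(3).tolist())
s=robot.read_state(); print(s)
E
```

```text
top [[391.6, 0.0, 277.0], [0.0, 391.6, 211.1], [0.0, 0.0, 1.0]] [[0.02, 0.977, -0.211, 0.394], [-1.0, 0.021, 0.002, 0.029], [0.007, 0.211, 0.977, 0.914], [0.0, 0.0, 0.0, 1.0]]
scene [[493.5, 0.0, 283.3], [0.0, 493.5, 213.3], [0.0, 0.0, 1.0]] [[0.755, 0.367, -0.544, 0.016], [-0.656, 0.407, -0.635, -0.576], [-0.012, 0.836, 0.548, 0.586], [0.0, 0.0, 0.0, 1.0]]
{'time_s': 0.1, 'joint_pos': array([ 9.74880841e-01,  2.21156298e-01,  1.52750485e+00,  1.41722025e-05,
        1.39470440e+00, -1.26092957e-01]), 'qd': array([ 1.22820278e-04, -1.72936055e-03, -9.24030247e-04,  1.23228254e-03,
        2.58873092e-04, -4.95748397e-05]), 'effort': array([ 8.24327708e-04, -4.98239565e+01, -3.90547800e+01, -2.02098463e-04,
        5.67530282e-03, -2.31984279e-05]), 'tcp_pos': array([0.28263977, 0.55682484, 0.23029873]), 'tcp_rot': array([ 2.32757810e-01,  9.72534326e-01, -8.26845028e-04, -3.19631175e-04]), 'contact_force': array([ 0.26628909, -0.55359633, -0.49551263]), 'wrist_torque': array([ 4.94898716e-02, -3.14265037e-02, -4.45959156e-05]), 'grasp_force': 0.0, 'opening': 0.08549487953405012}
```

View pics/top0.png

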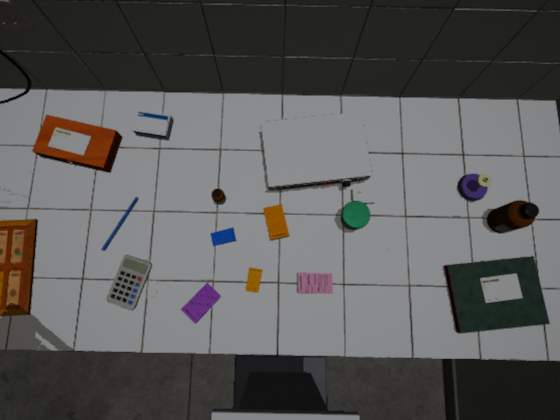

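View pics/scene0.png

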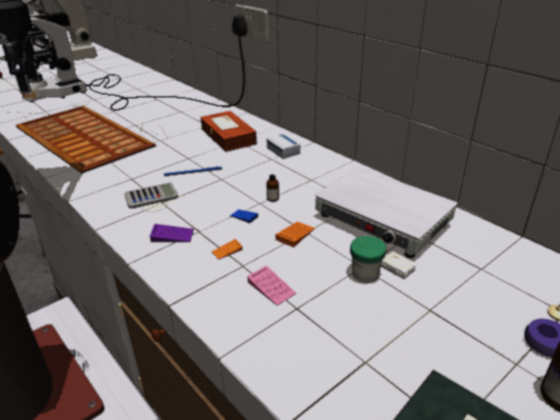

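Top view: the candidates for the wedge are the large orange (276,222), small orange (254,280), blue (223,237), purple (201,303) and pink (315,283). By the description I choose the large orange one at (276,222). The plate is at (316,150), the bottle at (218,196), the cup at (355,215), and the white box shows beside the cup in the scene view at (399,263).

Run:
```python
from h import *
d=np.load("top0.npz"); im,K,T=d["im"],d["K"],d["T"]
cv2.imwrite("pics/crop1.png",cv2.resize(im[100:260,200:400],None,fx=4,fy=4,interpolation=cv2.INTER_CUBIC)[:600])
hsv=cv2.cvtColor(im,cv2.COLOR_BGR2HSV)
m=cv2.inRange(hsv,(8,150,120),(22,255,255))
for c in cv2.findContours(m,0,1)[0]:
    if cv2.contourArea(c)>80:
        r=cv2.minAreaRect(c); b=cv2.boxPoints(r); print(r, [onz(p,0.008,K,T)[:2].round(3).tolist() for p in b])
```

```text
((13.194182395935059, 287.51690673828125), (10.0923490524292, 33.91549301147461), 4.969740867614746) [[0.364, 0.628], [0.439, 0.633], [0.437, 0.61], [0.362, 0.605]]
((253.40542602539062, 279.56756591796875), (12.165525436401367, 23.015857696533203), 9.462322235107422) [[0.406, 0.094], [0.457, 0.087], [0.453, 0.06], [0.402, 0.067]]
((3.0, 248.0), (26.0, 6.0), 90.0) [[0.519, 0.669], [0.519, 0.655], [0.459, 0.645], [0.459, 0.659]]
((275.67413330078125, 221.42132568359375), (32.0050048828125, 18.81324577331543), 77.00537872314453) [[0.597, 0.06], [0.608, 0.017], [0.534, -0.001], [0.523, 0.041]]
((99.64462280273438, 150.24307250976562), (14.422204971313477, 28.899879455566406), 70.55996704101562) [[0.737, 0.502], [0.763, 0.438], [0.728, 0.423], [0.702, 0.486]]
((69.0890121459961, 123.37885284423828), (48.26497268676758, 6.685659408569336), 12.33908748626709) [[0.805, 0.606], [0.822, 0.605], [0.797, 0.485], [0.78, 0.487]]
```

View pics/crop1.png

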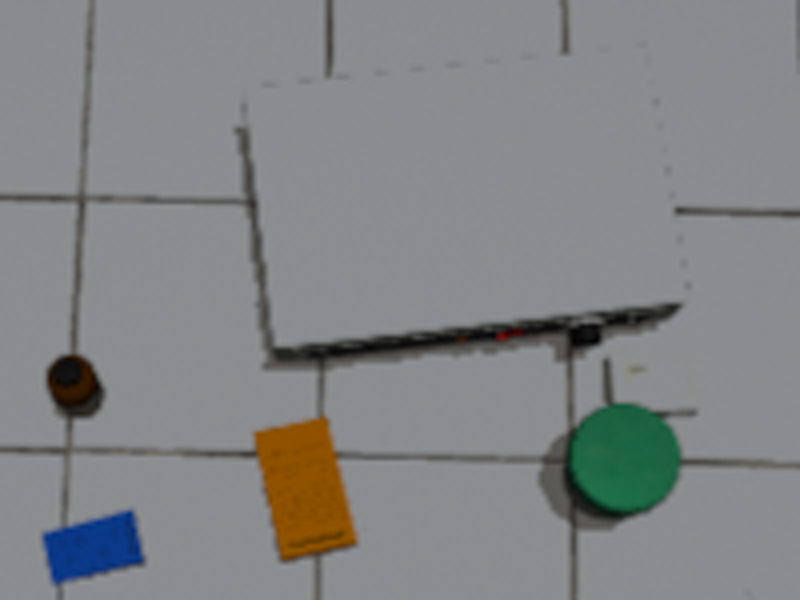

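The crop shows the orange wedge at crop (305,488) with its ridge mark at the near, thick end (315,540). The plate top corners are at crop (268,347), (683,303), (245,87) and (643,45).

Run:
```python
from h import *
d=np.load("top0.npz"); im,K,T=d["im"],d["K"],d["T"]
f=lambda p,z:onz((p[0]/4+200-.375,p[1]/4+100-.375),z,K,T)[:2]
P={k:f(p,.058) for k,p in dict(FL=(268,347),FR=(683,303),BL=(245,87),BR=(643,45)).items()}
for k,v in P.items(): print(k,v.round(4))
print("len",np.linalg.norm(P["FL"]-P["FR"]),np.linalg.norm(P["BL"]-P["BR"]),np.linalg.norm(P["FL"]-P["BL"]),np.linalg.norm(P["FR"]-P["BR"]))
c=sum(P.values())/4; y=P["FL"]-P["FR"]+P["BL"]-P["BR"]; a=np.arctan2(-y[0],y[1])
x=P["BL"]-P["FL"]+P["BR"]-P["FR"]; print("c",c,"yaw",a,np.arctan2(x[1],x[0]))
a=(a+np.arctan2(x[1],x[0]))/2
R=np.array([[np.cos(a),-np.sin(a)],[np.sin(a),np.cos(a)]])
print("loose",c+R@[-.062,.097],"pad",c+R@[-.065,.1],"front left corner",c+R@[-.08,.12])
for n,p,z in(("thinL",(255,432),.002),("thinR",(327,418),.002),("thickR",(357,544),.016),("thickL",(282,560),.016)): print(n,f(p,z).round(4))
print("bottle",f((70,370),.062),"cup",f((624,459),.066))
```

```text
FL [0.6358 0.0513]
FR [ 0.6671 -0.1849]
BL [0.794  0.0689]
BR [ 0.8263 -0.166 ]
len 0.23829543135102704 0.23712749467280866 0.15914336145680338 0.16027800892602953
c [ 0.73079777 -0.05770084] yaw 0.13402605288614772 0.114458687309053
loose [0.65725514 0.03086824] pad [0.6539065  0.03347335] front left corner [0.63654366 0.05146034]
thinL [0.5989 0.0592]
thinR [0.6084 0.0164]
thickR [ 0.5306 -0.0021]
thickL [0.5204 0.0411]
bottle [0.61886296 0.16198865] cup [ 0.57363471 -0.14750711]
```

>>> carry_out(
  motion=[
    [[0,0,0,-0.14],[0,0,0,-0.14],[0,0,0,-0.14],[0,0,0,-0.14],[0,0,0,-0.14],[-1.5,-3.5,0.5,0],[-1.5,-3.5,0.5,0],[-1.5,-3.5,0.5,0]],
  ],
  fingers=0,
  force=30,
)

```text
time_s: 0.9
tcp_pos: [0.3508, 0.4642, 0.2155]
tcp_rot: [-0.115, 0.993, -0.0, -0.0]
contact_force: [-0.1, -0.5, 0.6]
opening: -0.0004
grasp_force: 0.0
```

```bash
cat > go.py <<'E'
import sys
from h import *
from scipy.spatial.transform import Rotation as Ro
s=robot.read_state(); R=Ro.from_quat(s["tcp_rot"]).as_matrix()
t=np.array([float(v) for v in sys.argv[1:4]])
print("t",s["time_s"],"tcp",s["tcp_pos"].round(4),"ydir",np.arctan2(R[1,1],R[0,1]).round(3),"tilt",R[2,2].round(4),"F",s["contact_force"].round(2),"open",round(s["opening"],4))
print("tool shift cm",(R.T@(t-s["tcp_pos"])*100).round(2))
E
python3 go.py .657 .031 .1
```

```text
t 0.9 tcp [0.3508 0.4642 0.2155] ydir 1.802 tilt -1.0 F [-0.06 -0.47  0.56] open -0.0004
tool shift cm [-19.88 -49.18  11.57]
```

>>> carry_out(
  motion=[
    [[-1.6,-4,0.6,0],[-1.6,-4,0.6,0],[-1.6,-4,0.6,0],[-1.6,-4,0.6,0],[-1.6,-4,0.6,0],[-1.6,-4,0.6,0],[-1.6,-4,0.6,0],[-1.6,-4,0.6,0]],
  ],
)

```text
time_s: 1.7
tcp_pos: [0.5488, 0.1813, 0.1677]
tcp_rot: [-0.115, 0.993, 0.0, -0.0]
contact_force: [0.4, 0.4, -0.4]
opening: -0.0001
grasp_force: 0.0
```

```bash
python3 go.py .657 .031 .1
```

```text
t 1.7 tcp [0.5488 0.1813 0.1677] ydir 1.801 tilt -1.0 F [ 0.37  0.42 -0.42] open -0.0001
tool shift cm [ -7.11 -17.1    6.76]
```

>>> carry_out(
  motion=[
    [[-1.2,-2.6,1.0,0],[-1.2,-2.6,1.0,0],[-1.2,-2.6,1.0,0],[-1.2,-2.6,1.0,0],[-1.2,-2.6,1.0,0],[0,0,0,0],[0,0,0,0],[0,0,0,0]],
  ],
)

```text
time_s: 2.5
tcp_pos: [0.6359, 0.0708, 0.1183]
tcp_rot: [-0.115, 0.993, 0.0, -0.0]
contact_force: [-0.7, 0.2, -0.1]
opening: 0.0
grasp_force: 0.0
```

```bash
python3 go.py .657 .031 .1
python3 - <<'E'
from h import *
im,K,T=cam("wrist"); cv2.imwrite("pics/w1.png",im); np.savez("w1.npz",im=im,K=K,T=T); print(K.round(1).tolist(),T.round(3).tolist())
E
```

```text
t 2.5 tcp [0.6359 0.0708 0.1183] ydir 1.801 tilt -1.0 F [-0.71  0.23 -0.1 ] open 0.0
tool shift cm [-1.14 -4.36  1.83]
[[325.2, 0.0, 286.1], [0.0, 325.2, 208.0], [0.0, 0.0, 1.0]] [[-0.229, -0.939, -0.256, 0.571], [0.973, -0.221, -0.06, 0.055], [0.0, -0.263, 0.965, 0.261], [0.0, 0.0, 0.0, 1.0]]
```

View pics/w1.png

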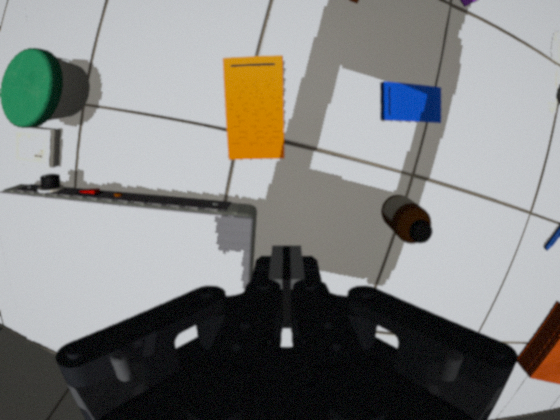

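The wrist view shows the plate's front-left top corner at (253,210). The wedge's thin end runs (229,160) to (284,157) and its thick end (224,58) to (283,56). The fingertips are at (287,250).

Run:
```python
from h import *
d=np.load("w1.npz"); K,T=d["K"],d["T"]
for n,p,z in(("corner",(254,208),.058),("thinR?",(229,160),.002),("thin2",(284,157),.002),("thick",(224,58),.016),("thick2",(283,56),.016)): print(n,onz(p,z,K,T,True).round(4))
```

```text
corner [0.6294 0.0471 0.058 ]
thinR? [0.6109 0.0168 0.002 ]
thin2 [0.5988 0.0596 0.002 ]
thick [ 0.5329 -0.002   0.016 ]
thick2 [0.5226 0.0411 0.016 ]
```

>>> carry_out(
  motion=[
    [[-0.6,-2.0,1.5,0],[-0.6,-2.0,1.5,0],[0,0,0,0],[0,0,0,0],[0,0,0,0]],
  ],
)

```text
time_s: 3.05
tcp_pos: [0.6573, 0.035, 0.0893]
tcp_rot: [-0.115, 0.993, 0.0, 0.001]
contact_force: [0.6, 0.6, 0.3]
opening: 0.0003
grasp_force: 0.0
```

```bash
python3 go.py .657 .031 .058
```

```text
t 3.05 tcp [0.6573 0.035  0.0893] ydir 1.802 tilt -1.0 F [0.6  0.59 0.28] open 0.0003
tool shift cm [ 0.12 -0.39  3.13]
```

>>> carry_out(
  motion=[
    [[0,-0.3,1.2,0],[0,0,1.2,0],[0,0,0.3,0],[0,0,0,0],[0,0,0,0]],
  ],
)

```text
time_s: 3.55
tcp_pos: [0.6578, 0.0311, 0.0611]
tcp_rot: [-0.115, 0.993, 0.0, -0.0]
contact_force: [0.9, -0.0, -0.9]
opening: 0.0
grasp_force: 0.0
```

>>> carry_out(
  motion=[
    [[0,0,0.2,0],[0,0,0.2,0],[0,0,0,0],[0,0,0,0]],
  ],
)

```text
time_s: 3.95
tcp_pos: [0.6584, 0.0309, 0.0579]
tcp_rot: [-0.115, 0.993, -0.0, 0.0]
contact_force: [0.5, 0.2, 2.7]
opening: -0.0004
grasp_force: 1.3
```

>>> carry_out(
  motion=[
    [[0,0,0.2,0],[0,0,0.2,0],[0,0,0,0],[0,0,0,0]],
  ],
)

```text
time_s: 4.35
tcp_pos: [0.6573, 0.0315, 0.0535]
tcp_rot: [-0.115, 0.993, 0.0, -0.001]
contact_force: [-3.7, 2.4, 5.9]
opening: -0.0001
grasp_force: 3.0
```

>>> carry_out(
  motion=[
    [[0,0,0.1,0],[0,0,0.1,0],[0,0,0,0],[0,0,0,0]],
  ],
)

```text
time_s: 4.75
tcp_pos: [0.6571, 0.0316, 0.0515]
tcp_rot: [-0.115, 0.993, 0.001, -0.001]
contact_force: [-5.3, 2.6, 5.3]
opening: -0.0002
grasp_force: 3.2
```

>>> carry_out(
  motion=[
    [[0,0,0.1,0],[0,0,0,0],[0,0,0,0]],
  ],
)

```text
time_s: 5.05
tcp_pos: [0.6571, 0.0317, 0.0512]
tcp_rot: [-0.115, 0.993, 0.001, -0.001]
contact_force: [-6.5, 2.9, 10.1]
opening: 0.0002
grasp_force: 5.5
```

>>> carry_out(
  motion=[
    [[0,0,0.1,0],[0,0,0,0],[0,0,0,0]],
  ],
)

```text
time_s: 5.35
tcp_pos: [0.6571, 0.0317, 0.0511]
tcp_rot: [-0.115, 0.993, 0.001, -0.001]
contact_force: [-11.3, 2.0, 16.1]
opening: -0.0002
grasp_force: 8.0
```

>>> carry_out(
  motion=[
    [[0,0,0.1,0],[0,0,0,0],[0,0,0,0]],
  ],
)

```text
time_s: 5.65
tcp_pos: [0.6571, 0.0317, 0.051]
tcp_rot: [-0.115, 0.993, 0.0, -0.001]
contact_force: [-13.0, 2.6, 20.1]
opening: -0.0001
grasp_force: 10.7
```

>>> carry_out(
  motion=[
    [[0,0,-1.0,0],[0,0,-2.0,0],[0,0,-2.0,0],[0,0,0,0],[0,0,0,0]],
  ],
  fingers=12,
)

```text
time_s: 6.15
tcp_pos: [0.6582, 0.0308, 0.0982]
tcp_rot: [-0.115, 0.993, -0.0, 0.0]
contact_force: [-0.8, 0.5, 0.3]
opening: 0.0101
grasp_force: 0.0
```

```bash
python3 go.py .5 .013 .09;  python3 - <<'E'
from h import *
from h import cam
d=np.load("top0.npz"); a=cv2.absdiff(d["im"],cam("top")[0])[100:200,255:400]; print(a.mean())
E
```

```text
t 6.15 tcp [0.6582 0.0308 0.0982] ydir 1.801 tilt -1.0 F [-0.83  0.49  0.26] open 0.0101
tool shift cm [15.81  1.88  0.81]
70.55020689655173
```

>>> carry_out(
  motion=[
    [[3.2,0.4,0,0],[3.2,0.4,0,0],[3.2,0.4,0,0],[3.2,0.4,0,0],[3.0,0.3,0,0],[0,0,0,0],[0,0,0,0],[0,0,0,0]],
  ],
)

```text
time_s: 7.0
tcp_pos: [0.5006, 0.0133, 0.0982]
tcp_rot: [-0.115, 0.993, -0.0, 0.0]
contact_force: [-0.0, 0.9, -0.5]
opening: 0.0103
grasp_force: 0.0
```

```bash
python3 go.py .5 .013 .006
python3 - <<'E'
from h import *
im,K,T=cam("wrist"); cv2.imwrite("pics/w2.png",im)
E
```

```text
t 7.0 tcp [0.5006 0.0133 0.0982] ydir 1.801 tilt -1.0 F [-0.01  0.9  -0.46] open 0.0103
tool shift cm [ 0.08 -0.02  9.22]
```

View pics/w2.png

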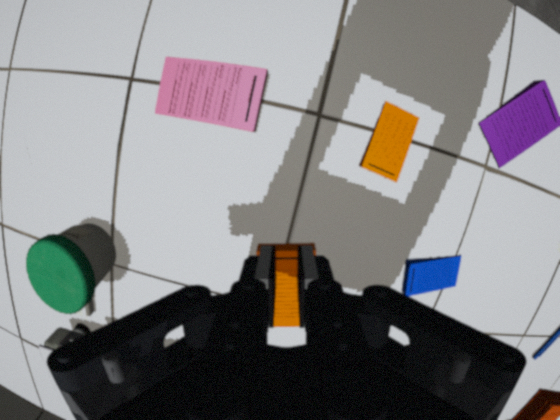

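The wrist view shows the wedge's thick end at (287,250), centred between the fingers at column 287. The cup is well to the left at (60,272).

>>> carry_out(
  motion=[
    [[0,0,2.5,0],[0,0,2.5,0],[0,0,2.0,0],[0,0,1.5,0],[0,0,0.5,0],[0,0,0,0],[0,0,0,0]],
  ],
)

```text
time_s: 7.75
tcp_pos: [0.5007, 0.0133, 0.0089]
tcp_rot: [-0.115, 0.993, -0.0, 0.001]
contact_force: [-0.1, 0.7, 0.5]
opening: 0.0104
grasp_force: 0.0
```

```bash
python3 go.py .5 .013 .006
```

```text
t 7.75 tcp [0.5007 0.0133 0.0089] ydir 1.801 tilt -1.0 F [-0.11  0.67  0.53] open 0.0104
tool shift cm [ 0.08 -0.02  0.29]
```

>>> carry_out(
  motion=[
    [[0,0,0.2,0],[-0.3,0,0,0],[-0.3,0,0,0],[-0.3,0,0,0],[-0.3,0,0,0],[-0.3,0,0,0],[-0.2,0,0,0],[0,0,0,0]],
  ],
)

```text
time_s: 8.55
tcp_pos: [0.5166, 0.0174, 0.0063]
tcp_rot: [-0.115, 0.993, 0.0, 0.0]
contact_force: [1.2, 0.8, -0.2]
opening: 0.0106
grasp_force: 0.0
```

>>> carry_out(
  motion=[
    [[-0.3,0,0,0.01],[-0.3,0,0,0.01],[-0.3,0,0,0.01],[-0.3,0,0,0.01],[-0.3,0,0,0.01],[-0.3,0,0,0.01],[0,0,0,0]],
  ],
)

```text
time_s: 9.25
tcp_pos: [0.5345, 0.021, 0.0064]
tcp_rot: [-0.085, 0.996, -0.0, 0.0]
contact_force: [-0.1, -0.1, 0.1]
opening: 0.0101
grasp_force: 0.0
```

```bash
python3 go.py .58 .026 .006
python3 - <<'E'
from h import *
for n in("top","scene"):
    im,K,T=cam(n); np.savez(n+"1.npz",im=im,K=K,T=T)
    cv2.imwrite(f"pics/{n}1.png",cv2.resize(im[100:260,200:400] if n=="top" else im[150:310,230:430],None,fx=3.7,fy=3.7,interpolation=cv2.INTER_CUBIC))
E
```

```text
t 9.25 tcp [0.5345 0.021  0.0064] ydir 1.741 tilt -1.0 F [-0.14 -0.08  0.15] open 0.0101
tool shift cm [-4.57 -0.28  0.04]
```

View pics/scene1.png

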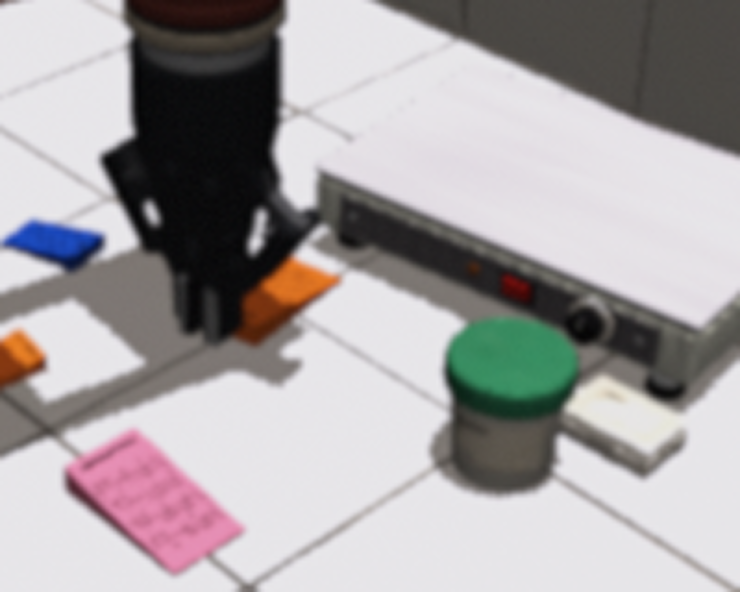

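The crop shows the wedge still in front of the fingers, with its thin right corner at crop (340,281) and its thick right bottom corner at (252,342). The short foot is at (350,240).

Run:
```python
from h import *
d=np.load("scene1.npz"); K,T=d["K"],d["T"]
for n,p,z in(("thinR",(341,281),.001),("thickR",(252,342),.0),("thinL",(290,258),.002),("footbottom",(352,244),.007)): print(n,onz((230+p[0]/3.7,150+p[1]/3.7),z,K,T).round(4))
```

```text
thinR [0.6247 0.0116 0.001 ]
thickR [0.5498 0.0037 0.    ]
thinL [0.6182 0.0464 0.002 ]
footbottom [0.6493 0.0277 0.007 ]
```

>>> carry_out(
  motion=[
    [[-0.3,0,0,0.01],[-0.3,0,0,0.01],[-0.3,0,0,0.01],[-0.3,0,0,0.01],[-0.3,0,0,0.01],[-0.3,0,0,0.01],[0,0,0,0]],
  ],
)

```text
time_s: 10.05
tcp_pos: [0.5523, 0.0236, 0.0064]
tcp_rot: [-0.055, 0.998, -0.0, 0.0]
contact_force: [0.8, -0.8, -0.4]
opening: 0.0101
grasp_force: 0.0
```

>>> carry_out(
  motion=[
    [[-0.3,0,0,0],[-0.3,0,0,0],[-0.3,0,0,0],[-0.3,0,0,0],[-0.3,0,0,0],[-0.3,0,0,0],[0,0,0,0],[0,0,0,0]],
  ],
)

```text
time_s: 10.85
tcp_pos: [0.5697, 0.0256, 0.0063]
tcp_rot: [-0.055, 0.998, 0.0, -0.0]
contact_force: [-0.4, 0.3, -0.8]
opening: 0.0103
grasp_force: 0.0
```

```bash
python3 go.py .58 .026 .006
python3 - <<'E'
from h import *
im,K,T=cam("scene"); np.savez("scene2.npz",im=im,K=K,T=T)
cv2.imwrite("pics/scene2.png",cv2.resize(im[180:280,260:390],None,fx=6,fy=6,interpolation=cv2.INTER_CUBIC))
E
```

```text
t 10.85 tcp [0.5697 0.0256 0.0063] ydir 1.681 tilt -1.0 F [-0.4   0.32 -0.8 ] open 0.0103
tool shift cm [-1.03 -0.07  0.03]
```

View pics/scene2.png

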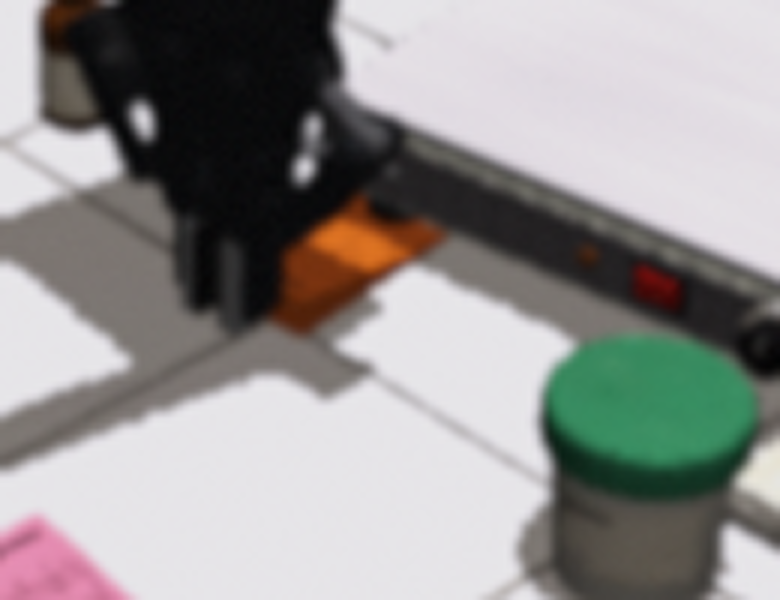

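The crop shows the wedge sliding under the front-left foot (foot at crop (385,205), wedge thin right corner at (440,240)) with no shove of the plate. I continue in small steps, watching the force.

>>> carry_out(
  motion=[
    [[-0.2,0,0,0],[-0.2,0,0,0],[0,0,0,0],[0,0,0,0]],
  ],
)

```text
time_s: 11.3
tcp_pos: [0.5737, 0.026, 0.0063]
tcp_rot: [-0.055, 0.998, -0.0, 0.0]
contact_force: [0.1, -1.2, -0.0]
opening: 0.0105
grasp_force: 0.0
```

>>> carry_out(
  motion=[
    [[-0.2,0,0,0],[0,0,0,0],[0,0,0,0]],
  ],
)

```text
time_s: 11.6
tcp_pos: [0.5757, 0.0262, 0.0063]
tcp_rot: [-0.055, 0.998, -0.0, 0.0]
contact_force: [-0.2, 0.2, -0.4]
opening: 0.0099
grasp_force: 0.0
```

>>> carry_out(
  motion=[
    [[-0.2,0,0,0],[0,0,0,0],[0,0,0,0]],
  ],
)

```text
time_s: 11.9
tcp_pos: [0.5777, 0.0264, 0.0063]
tcp_rot: [-0.055, 0.998, -0.0, 0.0]
contact_force: [0.4, 0.6, -0.1]
opening: 0.0101
grasp_force: 0.0
```

>>> carry_out(
  motion=[
    [[-0.15,0,0,0],[0,0,0,0],[0,0,0,0]],
  ],
)

```text
time_s: 12.2
tcp_pos: [0.5792, 0.0266, 0.0063]
tcp_rot: [-0.055, 0.998, -0.0, 0.0]
contact_force: [-0.7, -0.5, 0.1]
opening: 0.0102
grasp_force: 0.0
```

>>> carry_out(
  motion=[
    [[-0.15,0,0,0],[0,0,0,0],[0,0,0,0]],
  ],
)

```text
time_s: 12.5
tcp_pos: [0.5807, 0.0267, 0.0064]
tcp_rot: [-0.055, 0.998, -0.0, 0.0]
contact_force: [-0.2, -0.5, 0.4]
opening: 0.0104
grasp_force: 0.0
```

>>> carry_out(
  motion=[
    [[-0.15,0,0,0],[0,0,0,0],[0,0,0,0]],
  ],
)

```text
time_s: 12.8
tcp_pos: [0.5821, 0.0269, 0.0063]
tcp_rot: [-0.055, 0.998, -0.0, 0.0]
contact_force: [0.1, -0.6, 0.0]
opening: 0.0102
grasp_force: 0.0
```

>>> carry_out(
  motion=[
    [[-0.15,0,0,0],[0,0,0,0],[0,0,0,0]],
  ],
)

```text
time_s: 13.1
tcp_pos: [0.5836, 0.0271, 0.0063]
tcp_rot: [-0.055, 0.998, -0.0, 0.0]
contact_force: [0.8, -0.4, -0.3]
opening: 0.01
grasp_force: 0.0
```

>>> carry_out(
  motion=[
    [[-0.15,0,0,0],[0,0,0,0],[0,0,0,0]],
  ],
)

```text
time_s: 13.4
tcp_pos: [0.5851, 0.0272, 0.0063]
tcp_rot: [-0.055, 0.998, -0.0, 0.0]
contact_force: [0.3, -0.6, -0.2]
opening: 0.0102
grasp_force: 0.0
```

>>> carry_out(
  motion=[
    [[-0.15,0,0,0],[0,0,0,0],[0,0,0,0]],
  ],
)

```text
time_s: 13.7
tcp_pos: [0.5866, 0.0274, 0.0063]
tcp_rot: [-0.055, 0.998, -0.0, 0.0]
contact_force: [-0.0, 0.1, -0.6]
opening: 0.0101
grasp_force: 0.0
```

>>> carry_out(
  motion=[
    [[-0.15,0,0,0],[0,0,0,0],[0,0,0,0]],
  ],
)

```text
time_s: 14.0
tcp_pos: [0.5881, 0.0276, 0.0063]
tcp_rot: [-0.055, 0.998, -0.0, 0.0]
contact_force: [-0.4, 0.4, -0.0]
opening: 0.0103
grasp_force: 0.0
```

>>> carry_out(
  motion=[
    [[-0.15,0,0,0],[0,0,0,0],[0,0,0,0]],
  ],
)

```text
time_s: 14.3
tcp_pos: [0.589, 0.0277, 0.0061]
tcp_rot: [-0.055, 0.998, 0.0, -0.001]
contact_force: [-2.7, -0.5, 1.7]
opening: 0.0104
grasp_force: 1.4
```

```bash
python3 go.py .58 .026 .006
python3 - <<'E'
from h import *
im,K,T=cam("scene"); np.savez("scene3.npz",im=im,K=K,T=T)
cv2.imwrite("pics/scene3.png",cv2.resize(im[180:260,290:390],None,fx=7,fy=7,interpolation=cv2.INTER_CUBIC))
E
```

```text
t 14.3 tcp [0.589  0.0277 0.0061] ydir 1.681 tilt -1.0 F [-2.69 -0.46  1.7 ] open 0.0104
tool shift cm [ 0.92 -0.07  0.01]
```

View pics/scene3.png

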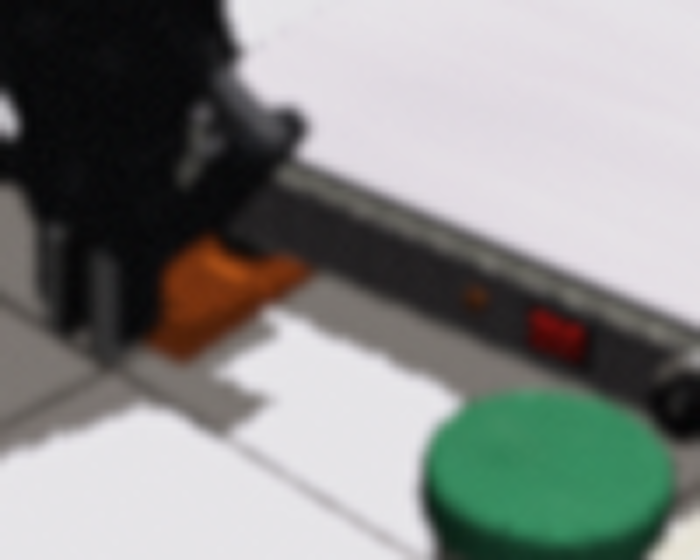

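The wedge meets the foot (about 2.7 N of reaction); the crop shows the foot seated at (235,243) on the orange slope. One more small push will seat it.

>>> carry_out(
  motion=[
    [[-0.15,0,0,0],[0,0,0,0],[0,0,0,0]],
  ],
)

```text
time_s: 14.65
tcp_pos: [0.5902, 0.028, 0.006]
tcp_rot: [-0.055, 0.998, 0.0, -0.001]
contact_force: [-5.9, -1.5, 2.0]
opening: 0.01
grasp_force: 2.6
```

>>> carry_out(
  motion=[
    [[-0.15,0,0,0],[0,0,0,0],[0,0,0,0]],
  ],
)

```text
time_s: 14.95
tcp_pos: [0.5918, 0.0282, 0.0059]
tcp_rot: [-0.055, 0.998, 0.0, -0.001]
contact_force: [-5.2, -0.2, 1.3]
opening: 0.0099
grasp_force: 2.5
```

>>> carry_out(
  motion=[
    [[0.5,0,0,0],[1.0,0,0,0],[1.0,0,0,0],[0,0,-2.5,0],[0,0,-2.5,0],[0,0,-2.5,0],[0,0,-2.0,0],[0,0,0,0]],
  ],
)

```text
time_s: 15.75
tcp_pos: [0.5698, 0.025, 0.105]
tcp_rot: [-0.055, 0.998, -0.001, 0.004]
contact_force: [0.1, 0.7, 0.4]
opening: 0.0101
grasp_force: 0.0
```

```bash
python3 go.py .657 .031 .09
```

```text
t 15.75 tcp [0.5698 0.025  0.105 ] ydir 1.681 tilt -1.0 F [0.14 0.66 0.36] open 0.0101
tool shift cm [-8.72 -0.36  1.56]
```

>>> carry_out(
  motion=[
    [[-2.2,-0.1,0,0],[-2.2,-0.1,0,0],[-2.2,-0.1,0,0],[-2.2,-0.1,0,0],[0,0,1.5,0],[0,0,1.0,0],[0,0,0,0],[0,0,0,0]],
  ],
  fingers=0,
)

```text
time_s: 16.55
tcp_pos: [0.6537, 0.0311, 0.0748]
tcp_rot: [-0.055, 0.998, 0.0, -0.001]
contact_force: [0.1, -0.4, 0.5]
opening: -0.0002
grasp_force: 0.0
```

>>> carry_out(
  motion=[
    [[0,0,1.0,0],[0,0,0.5,0],[0,0,0.3,0],[0,0,0,0],[0,0,0,0]],
  ],
)

```text
time_s: 17.05
tcp_pos: [0.6556, 0.031, 0.0583]
tcp_rot: [-0.055, 0.998, -0.0, 0.0]
contact_force: [0.4, -0.0, -0.8]
opening: -0.0001
grasp_force: 0.0
```

>>> carry_out(
  motion=[
    [[0,0,0.1,0],[0,0,0.1,0],[0,0,0,0],[0,0,0,0]],
  ],
)

```text
time_s: 17.45
tcp_pos: [0.6556, 0.0311, 0.0581]
tcp_rot: [-0.055, 0.998, -0.0, 0.0]
contact_force: [-5.8, -0.2, 10.5]
opening: 0.0003
grasp_force: 5.4
```

>>> carry_out(
  motion=[
    [[0,0,0.05,0],[0,0,0,0],[0,0,0,0],[0,0,0,0],[0,0,0,0]],
  ],
)

```text
time_s: 17.95
tcp_pos: [0.6557, 0.031, 0.0581]
tcp_rot: [-0.055, 0.998, -0.0, 0.0]
contact_force: [-7.7, -0.1, 12.9]
opening: -0.0002
grasp_force: 6.8
```

>>> carry_out(
  motion=[
    [[0,0,-1.0,0],[0,0,-2.5,0],[0,0,-2.5,0],[2.5,0,-2.5,0],[4,0,-1,0],[4,0,0,0],[4,0,0,0],[0,0,0,0]],
  ],
)

```text
time_s: 18.75
tcp_pos: [0.5059, 0.0153, 0.149]
tcp_rot: [-0.055, 0.998, 0.0, -0.003]
contact_force: [-0.7, -0.1, 0.8]
opening: 0.0004
grasp_force: 0.0
```

>>> carry_out(
  motion=[
    [[4,0,0,0],[2,0,0,0],[0,0,0,0],[0,0,0,0],[0,0,0,0]],
  ],
)

```text
time_s: 19.25
tcp_pos: [0.4534, 0.0084, 0.1516]
tcp_rot: [-0.055, 0.998, -0.0, 0.001]
contact_force: [-0.1, -0.4, 0.1]
opening: 0.0002
grasp_force: 0.0
```

```bash
python3 go.py .657 .031 .09
python3 - <<'E'
from h import *
im,K,T=cam("top"); np.savez("top3.npz",im=im,K=K,T=T)
cv2.imwrite("pics/top3.png",cv2.resize(im[100:250,200:400],None,fx=4,fy=4,interpolation=cv2.INTER_CUBIC))
E
```

```text
t 19.25 tcp [0.4534 0.0084 0.1516] ydir 1.681 tilt -1.0 F [-0.12 -0.4   0.14] open 0.0002
tool shift cm [-2.047e+01  1.000e-02  6.200e+00]
```

View pics/top3.png

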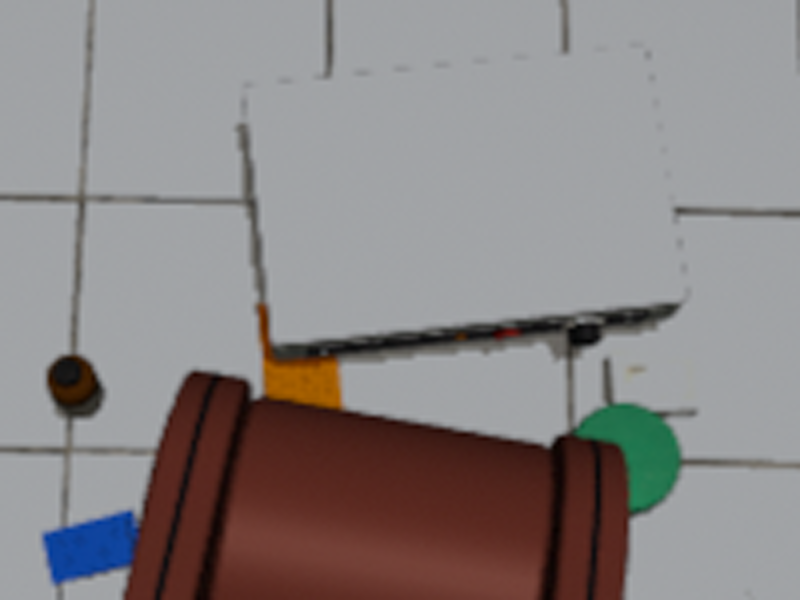

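The crop shows the plate where it was (corner at (268,347)) and the wedge under its front-left corner: left edge from (261,305) to (266,398), right edge (341,360) to (342,408). I check the lateral offset.

Run:
```python
from h import *
d=np.load("top3.npz"); K,T=d["K"],d["T"]
f=lambda p,z:onz((p[0]/4+200-.375,p[1]/4+100-.375),z,K,T)[:2]
tl=f((261,305),.002); lf=f((265,380),.01); r=f((341,380),.01)
print(tl,lf,r, np.linalg.norm(lf-r))
mid=(lf+r)/2
for a in(.09,.11,.13):
    dd=np.array([.654,.0335])-mid; print(a,"foot lateral",-np.sin(a)*dd[0]+np.cos(a)*dd[1])
print("thin end past foot",(tl-[.654,.0335])@[np.cos(.11),np.sin(.11)])
```

```text
[0.6780003  0.05770152] [0.62897696 0.05382565] [0.62996604 0.00856875] 0.045267699910584165
0.09 foot lateral 8.889286611290462e-05
0.11 foot lateral -0.00040381601262644415
0.13 foot lateral -0.000896363370344884
thin end past foot 0.0265120488530563
```

```bash
python3 -c "
from bench import robot
print(robot.finish_job())"
```

```text
the job is handed in; nothing more can be done
None
```

I handed the job in: the orange wedge is under the short foot, and a 13 N fingertip press on that corner left it level at 58 mm, but the interface did not report a verdict.

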